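Close up the vial case: fold the retaining flap, then shut the cover

ROBOT

A 6-joint arm with a two-finger parallel gripper is mounted at the origin on the work surface. World frame = base frame: x ahead of the robot, y to its left, z up, the work surface at z = 0. Lengths are in m, angles in rad, forces in N, time in s.
With the tool pointing down it reaches from about 0.35 to 0.775 m from the base axis. Payload 7.3 kg.
Tool frame: the origin (TCP) lies on the centre line of the jaws, within the pads' length; the fingertips stand tip_reach ahead of it and the grasp point (between the pads) lies 6 mm ahead of it (tip_reach is the distance from the TCP to the fingertips, in m); x points along the fingers, y is the direction in which the jaws open and shut, and the axes are right-handed (so a half turn about x gives the same grasp; the last joint's range is limited). The gripper opens to 92 mm and grips with 3 to 60 N. Pads are 19 mm wide; open, the fingers measure 130 mm over their backs; the gripper's body (75 mm by 190 mm) begins 47 mm behind the grasp point.
Start: joints at [1.063, 0.342, 1.524, -0, 1.275, -0.146], TCP at [0.186, 0.491, 0.252] pointing down, gripper open.
Joint ranges: [-2.53, 2.53], [-0.77, 2.02], [0.04, 2.7], [-1, 4.14], [0.28, 2.66], [-3.11, 3.11]. Speed limits (rad/s): [2.57, 2.57, 3.14, 3.14, 3.14, 3.14].

INTERFACE

Orientations are given as [roll, pitch, yaw] about the fixed x, y, z axes, in that order (R = Rz(yaw) Ry(pitch) Rx(roll)).
In Python, from cell import observe, read_camera, get_calibration, hand_in, tip_reach gives the robot as it stands. The module is installed in compiled form; this text tells all that it offers.
- The arm moves only by the shell command python3 -m crank 'ROWS' [FORCE]. ROWS is JSON, a list of rows, each an object of numbers: "fingers": the opening, from -1 (shut) to 1 (fully open); "tx", "ty", "tz": the shift along the tool's x, y, z in units of 40 mm (1.0 is 40 mm); "roll": the turn about the tool's x in units of 10 degrees (1.0 is 10 degrees). In form: [{"fingers": .., "tx": .., "ty": .., "tz": .., "roll": ..}, ...]. A call has exactly 8 rows; each row is the pose to reach, as a shift and turn from the pose commanded when the call began, along the tool's axes at that moment; what a row does not reach only later rows make up. A row lasts 1/8 s, in which the tool goes at most 62.5 mm and 10.7 degrees, less where a joint would pass 70% of its speed; a pose out of reach is approached as far as the arm can. A call with a gripper value outside its range is refused whole. The fingers move at their own pace and stop on an object; FORCE is the grip in N (left out, the last holds). Time passes only in rows, so rows that repeat a pose let the fingers close, or fill a call up. It gives the time, the measured TCP pose, the force and the opening at its end, in the units of the state.
- observe(): the state, without advancing time (a new reading comes with each control period).
- read_camera(name): name is "scene" or "side" or "wrist"; returns (picture, depth): 384x512x3 uint8, red, green, blue; 384x512 float32, m along the optical axis (not along the pixel's ray), 0 where there is no reading.
- get_calibration(name): a dict with "vertical_fov" (degrees; the focal length in pixels is half the picture's height over the tangent of half this angle, whatever the lens; pixels are square), "cx", "cy" (the principal point, pixels), "pose" (4x4, takes a point from camera to world coordinates); the wrist camera has in their place "T_tool_cam" (4x4, takes a point from camera to tool coordinates, whose origin is the TCP and whose axes are the tool frame's). Camera axes: x right, y down, z forward; pixel columns grow to the right and rows downward; lengths in m; the calibration is good to about 2 mm. A picture is of the moment at which its call begins: read the wrist's pose just before it. get_calibration takes no time and is no camera call.
- hand_in(): hands the job in, once; it reports no verdict.
The state is a dict: "time": time; "qpos": joint angles; "qvel": joint speeds; "joint_efforts": joint torques, N m; "tool_pos": TCP position; "tool_rot": TCP orientation; "contact_force": force on the tool from outside, world axes, zero at the start; "torque": the same for the moment, N m; "opening": finger opening in m.
Only numpy, scipy, OpenCV 4.12 (cv2) and the standard library are available. Lean on these libraries where they do the work, as an engineer would, in place of code of your own. Each camera call takes 0.05 s, during which the arm holds its last target. There are 200 camera calls.

TASK

Close up the open metal sample case on the lab bench using only the fingertips: first push the upright white retaining flap inside it down flat over the vials, then swing the hinged cover over until it is fully shut. Only push: do not lift or carry anything, keep the case standing where it is, and leave the bottle, beaker and jar around it alone.

Things in the scene. Friction and masses are not known exactly. Their poses are not given: they have to be found in the camera images.
- case: Open-topped aluminium case, 260 mm along its own x, 160 mm along its own y, rim 80 mm above the bench, walls 6 mm; black corner pieces; 3 kg, standing loose on four rubber feet. Origin: centre of its underside, on the bench. Its z points up. The cover is hinged along its -y rim, the flap is hinged inside along its +y wall. A rack of white-capped glass vials stands inside, cap tops 58 mm above the bench.
- flap (a joint): Angle of the flap, rad: 0 = folded flat over the vials, about 1.57 = upright (stop at 1.85, leaning outwards to the case's +y side). It folds towards the case's -y side. White plastic plate, 200 mm along the case's x, 105 mm from hinge to free edge, 5 mm thick (2.5 mm either side of the hinge plane), dark rubber pad on its vial side. Stiff hinge: it stays where it is left; about 1 N at the free edge moves it.
- flap_hinge (a point): Middle of the flap's hinge line, which runs along the case's x: in the case's frame at x 0, y +58 mm, z 66 mm.
- flap_edge (a point): Middle of the flap's free edge, 105 mm from the hinge line; moves with the flap. When folded it lies at y -47 mm, z 66 mm in the case's frame, below the rim.
- cover (a joint): Angle of the cover, rad: 0 = fully shut, 1.57 = standing upright on the case's -y rim, more (stop at 2.1) = leaning back outwards. It closes towards the case's +y side. Aluminium panel, 260 mm along the case's x, 160 mm from hinge to free edge, 10 mm thick, dark liner inside. Stiff hinge: it stays where it is left and does not fall shut; up to about 5 N square to it at the free edge moves it.
- cover_hinge (a point): Middle of the cover's hinge line, which runs along the case's x, on the cover's inner face: in the case's frame at x 0, y -80 mm, z 80 mm.
- cover_edge (a point): Middle of the cover's free edge, on its inner face (the outer face is 10 mm farther out), 160 mm from the hinge line; moves with the cover. When shut it lies at y +80 mm, z 80 mm in the case's frame.
- amber_bottle: Bystander: brown bottle with a white cap, 60 mm across, 115 mm tall, loose. Origin: centre of its underside.
- beaker: Bystander: white open beaker, 64 mm across, 85 mm tall, loose. Origin: centre of its underside.
- jar: Bystander: clear jar with a black cap, 56 mm across, 60 mm tall, loose. Origin: centre of its underside.

How it is judged:
By the outcome, as a careful person would: the job done as asked, in the order asked, and still so for the second after the job is handed in, with the robot touching nothing.
It also fails if it takes over 56 s, if anything falls off the work surface, if the arm or the gripper's body presses on something with over 40 N, if the wrist force passes 120 N, or if a joint passes its speed limit or range.

## Working session

There is one attempt and no reset: what is moved stays moved. The work goes in short steps, Python scripts to look and compute and a shell command to move; the robot and the scene stay as the last step left them, time stands still between calls to the robot, and variables do not carry over. Pictures are saved under pics/ and viewed, about 8 in all and at most 12, crops included, and the job is handed in when it is done.

```bash
mkdir -p pics; ls
cat > h.py <<'E'
import numpy as np, cv2
from cell import *
from scipy.spatial.transform import Rotation as R
def cloud(name):
    s=observe(); im,d=read_camera(name); c=get_calibration(name)
    f=im.shape[0]/2/np.tan(np.radians(c['vertical_fov'])/2)
    v,u=np.mgrid[:384,:512]
    P=np.stack([(u-c['cx'])/f*d,(v-c['cy'])/f*d,d],-1)
    if 'pose' in c: T=np.array(c['pose'])
    else:
        T=np.eye(4);T[:3,:3]=R.from_euler('xyz',s['tool_rot']).as_matrix();T[:3,3]=s['tool_pos'];T=T@np.array(c['T_tool_cam'])
    W=P@T[:3,:3].T+T[:3,3]; W[d==0]=np.nan
    return im,W
E
python3 - <<'E'
from h import *
np.set_printoptions(precision=3,suppress=True)
s=observe();print({k:np.round(v,3) for k,v in s.items()}, tip_reach if not callable(tip_reach) else tip_reach())
for n in ['scene','side']:
    im,W=cloud(n); np.savez('/tmp/'+n,im=im,W=W)
    cv2.imwrite(f'pics/{n}0.png',im[...,::-1]); print(n,get_calibration(n))
E
```

```text
pics
{'time': np.float64(0.0), 'qpos': array([ 1.063,  0.343,  1.525,  0.   ,  1.275, -0.146]), 'qvel': array([ 0.001, -0.   ,  0.002, -0.   , -0.001, -0.001]), 'joint_efforts': array([  0.001, -43.125, -24.421,   0.072,   0.056,  -0.   ]), 'tool_pos': array([0.186, 0.491, 0.251]), 'tool_rot': array([-1.72 ,  1.569, -2.082]), 'contact_force': array([-0.73 , -0.363,  0.877]), 'torque': array([ 0.037,  0.005, -0.023]), 'opening': np.float64(0.092)} 0.025
scene {'vertical_fov': 55.049987702323776, 'cx': 250.45534532175571, 'cy': 190.6370684196052, 'pose': array([[ 0.999, -0.029,  0.029,  0.532],
       [-0.041, -0.82 ,  0.572, -0.443],
       [ 0.007, -0.572, -0.82 ,  0.77 ],
       [ 0.   ,  0.   ,  0.   ,  1.   ]])}
side {'vertical_fov': 52.51168396590544, 'cx': 252.00087193047204, 'cy': 191.67625966497053, 'pose': array([[ 0.705,  0.571, -0.42 ,  0.927],
       [ 0.709, -0.579,  0.402, -0.343],
       [-0.014, -0.581, -0.813,  0.841],
       [ 0.   ,  0.   ,  0.   ,  1.   ]])}
```

View pics/scene0.png

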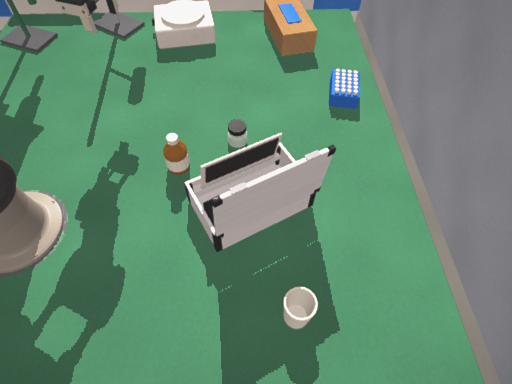

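View pics/side0.png

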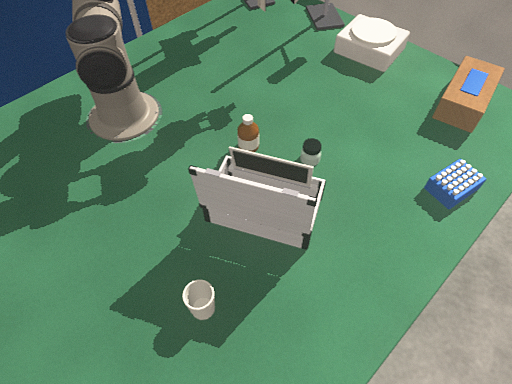

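The scene view shows the case near pixel (255,190). The cover leans towards the camera, with its top edge running (218,202)-(332,150). The flap stands at (205,160)-(282,140), the bottle is at (176,155), the jar at (237,133) and the beaker at (299,308).

```bash
cat > fit.py <<'E'
from h import *
from scipy.optimize import least_squares
from scipy.spatial import cKDTree
np.set_printoptions(precision=4,suppress=True)
def box(lo,hi):  # distance fn to box (surface)
    c=(np.array(lo)+hi)/2; h=(np.array(hi)-lo)/2
    def f(p):
        q=np.abs(p-c)-h
        return np.abs(np.linalg.norm(np.maximum(q,0),axis=1)+np.minimum(q.max(1),0))
    return f
X=.13
walls=[box([-X,-.08,.004],[X,-.074,.08]),box([-X,.074,.004],[X,.08,.08]),box([-X,-.08,.004],[-X+.006,.08,.08]),box([X-.006,-.08,.004],[X,.08,.08])]
inner=box([-X,-.08,0.0],[X,.08,.058])
cov=box([-X,0,0],[X,.16,.01]); fl=box([-.1,0,-.0025],[.1,.105,.0025])
def dist(p,W):
    x,y,a,f,c=p; C,S=np.cos(a),np.sin(a)
    L=(W-[x,y,0])@np.array([[C,-S,0],[S,C,0],[0,0,1]])
    D=[w(L) for w in walls]+[inner(L)]
    q=L-[0,-.08,.08]; D.append(cov(np.c_[q[:,0],q[:,1]*np.cos(c)+q[:,2]*np.sin(c),-q[:,1]*np.sin(c)+q[:,2]*np.cos(c)]))
    q=L-[0,.058,.066]; y_=-q[:,1]; D.append(fl(np.c_[q[:,0],y_*np.cos(f)+q[:,2]*np.sin(f),-y_*np.sin(f)+q[:,2]*np.cos(f)]))
    return np.min(D,0)
def fit(W,p0,n=4000):
    W=W[np.isfinite(W).all(1)]
    C,S=np.cos(p0[2]),np.sin(p0[2]); l=(W[:,:2]-p0[:2])@np.array([[C,-S],[S,C]])
    W=W[(W[:,2]>.012)&(np.abs(l[:,0])<.15)&(l[:,1]>-.19)&(l[:,1]<.11)&(W[:,2]<.26)]
    W=W[np.random.default_rng(0).permutation(len(W))[:n]]
    r=least_squares(lambda p:dist(p,W),p0,loss='soft_l1',f_scale=.003,diff_step=1e-4)
    return r.x,np.median(dist(r.x,W)),len(W)
E
python3 - <<'E'
from fit import *
Ws=[np.load(f'/tmp/{n}.npz')['W'] for n in ('scene','side')]
S,D=Ws
for n,(u,v) in dict(cl=(222,204),cr=(326,156),cm=(265,195),fl=(206,163),fr=(280,143),bl=(219,240),br=(311,204)).items(): print(n,S[v,u])
for n,(u,v) in dict(bottlecap=(172,138),jarcap=(237,127),beaker=(299,296)).items(): print(n,np.nanmedian(S[v-2:v+3,u-2:u+3].reshape(-1,3),0))
mid=(S[240,219]+S[204,311])/2
a=np.arctan2(*(S[204,311]-S[240,219])[1::-1])
p0=[mid[0]-.08*np.sin(a),mid[1]+.08*np.cos(a),a,1.57,1.9]
print(p0)
for W in (S.reshape(-1,3),D.reshape(-1,3),np.vstack([S.reshape(-1,3),D.reshape(-1,3)])): print(fit(W,p0))
E
```

```text
cl [ 0.4993 -0.0857  0.2193]
cr [0.7005 0.015  0.2236]
cm [ 0.5802 -0.0413  0.1783]
fl [0.4626 0.0495 0.1701]
fr [0.6362 0.183  0.0785]
bl [ 0.4836 -0.0725  0.0565]
br [0.7045 0.0397 0.0136]
bottlecap [0.3721 0.1756 0.1145]
jarcap [0.529  0.2625 0.0593]
beaker [ 0.6433 -0.1988  0.0485]
[np.float64(0.5578268445759804), np.float64(0.05494740811073666), np.float64(0.4698395530698802), 1.57, 1.9]
(array([0.5593, 0.0494, 0.4646, 1.4059, 1.6662]), np.float64(0.001250885557697886), 4000)
(array([0.5547, 0.0562, 0.466 , 1.3023, 1.7194]), np.float64(0.0015943980038834547), 4000)
(array([0.5556, 0.0565, 0.4679, 1.3046, 1.7184]), np.float64(0.0016559682139863632), 4000)
```

```bash
cat >> fit.py <<'E'
P=[.557,.054,.467]
def plan(pts,P=P):
    """pts: local (x,y,ztip) of fingertip centre; prints tool-unit shifts and the roll to put tool y along case x"""
    s=observe(); M=R.from_euler('xyz',s['tool_rot']).as_matrix(); C,S=np.cos(P[2]),np.sin(P[2])
    ex=np.array([C,S,0]); 
    best=np.degrees(np.arctan2(ex@M[:,2],ex@M[:,1])); best=(best+90)%180-90
    t=s['tool_pos']+M[:,0]*.025; d=t-[P[0],P[1],0]
    print('t',round(s['time'],2),'tip local',np.array([d@ex,d@[-S,C,0],d[2]]),'F',s['contact_force'],'roll',round(best/10,2),'q6',s['qpos'][5],'open',s['opening'])
    for l in pts:
        w=np.array([P[0]+C*l[0]-S*l[1],P[1]+S*l[0]+C*l[1],l[2]])
        print(l,(M.T@(w-t)/.04).round(2))
E
python3 - <<'E'
from fit import *
plan([(0,.15,.24)])
print(R.from_euler('xyz',observe()['tool_rot']).as_matrix(), get_calibration('wrist'))
E
```

```text
t 0.1 tip local [-0.135   0.5571  0.2261] F [ 0.3688 -0.3078  0.3981] roll 4.25 q6 -0.14599933424784736 open 0.09196984383558672
(0, 0.15, 0.24) [-0.34 -4.39  9.78]
[[-0.0007  0.354   0.9353]
 [-0.0012  0.9353 -0.354 ]
 [-1.     -0.0013 -0.0002]] {'vertical_fov': 62.53088246781931, 'cx': 253.0133209105596, 'cy': 192.04246058431303, 'T_tool_cam': array([[-0.0004, -0.3078,  0.9514, -0.1314],
       [ 1.    , -0.0002,  0.0004, -0.0004],
       [ 0.    ,  0.9514,  0.3078, -0.0827],
       [ 0.    ,  0.    ,  0.    ,  1.    ]])}
```

```bash
python3 -m crank '[{"fingers":-1,"tx":-0.34,"ty":-0.6,"tz":1.3,"roll":0.6},{"fingers":-1,"tx":-0.34,"ty":-1.2,"tz":2.6,"roll":1.2},{"fingers":-1,"tx":-0.34,"ty":-1.8,"tz":4,"roll":1.8},{"fingers":-1,"tx":-0.34,"ty":-2.4,"tz":5.3,"roll":2.4},{"fingers":-1,"tx":-0.34,"ty":-3,"tz":6.7,"roll":3},{"fingers":-1,"tx":-0.34,"ty":-3.6,"tz":8,"roll":3.6},{"fingers":-1,"tx":-0.34,"ty":-4.39,"tz":9.78,"roll":4.25},{"fingers":-1,"tx":-0.34,"ty":-4.39,"tz":9.78,"roll":4.25}]' 20
python3 - <<'E'
from fit import *
im,W=cloud('wrist'); cv2.imwrite('pics/w1.png',im[...,::-1])
print(fit(W.reshape(-1,3),[.557,.054,.467,1.35,1.7]))
Ws=[np.load(f'/tmp/{n}.npz')['W'].reshape(-1,3) for n in ('scene','side')]
print(fit(np.vstack(Ws+[W.reshape(-1,3)]),[.557,.054,.467,1.35,1.7],12000))
plan([(0,.075,.20),(0,.075,.145)])
E
```

```text
time: 1.1
tool_pos: [0.4914, 0.1857, 0.2647]
tool_rot: [-1.184, 1.57, -2.292]
contact_force: [0.1, 0.3, -0.5]
opening: 0.0166
(array([0.5565, 0.0542, 0.4655, 1.3468, 1.7   ]), np.float64(0.00042776811438659246), 4000)
(array([0.5564, 0.0547, 0.4657, 1.331 , 1.7095]), np.float64(0.00118447665260332), 12000)
t 1.15 tip local [0.0008 0.1471 0.2396] F [ 0.596  -0.1264 -0.4077] roll -0.01 q6 -0.2483917811854372 open 0.012072745538499165
(0, 0.075, 0.2) [ 0.99 -0.01  1.8 ]
(0, 0.075, 0.145) [ 2.37 -0.01  1.8 ]
```

View pics/w1.png

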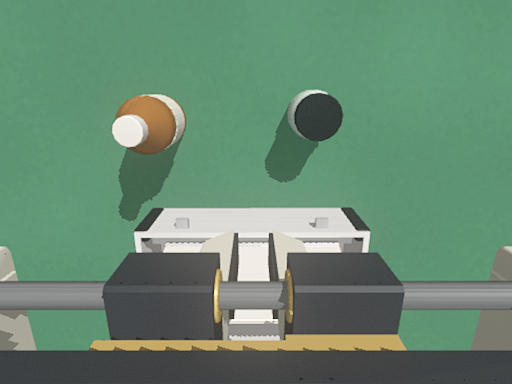

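The wrist view shows the bottle at (150,125), the jar at (318,115) and the case's +y wall with its latches at (182,222) and (321,222). The pose fits agree. Next I go down behind the flap.

```bash
sed -i 's/^P=.*/P=[.5565,.0542,.4655]/' fit.py; python3 -m crank '[{"fingers":-1,"tx":0,"ty":0,"tz":0.9,"roll":0},{"fingers":-1,"tx":0.5,"ty":0,"tz":1.8,"roll":0},{"fingers":-1,"tx":1.2,"ty":0,"tz":1.8,"roll":0},{"fingers":-1,"tx":1.9,"ty":0,"tz":1.8,"roll":0},{"fingers":-1,"tx":2.2,"ty":0,"tz":1.8,"roll":0},{"fingers":-1,"tx":2.25,"ty":0,"tz":1.8,"roll":0},{"fingers":-1,"tx":2.25,"ty":0,"tz":1.8,"roll":0},{"fingers":-1,"tx":2.25,"ty":0,"tz":1.8,"roll":0}]'
python3 - <<'E'
from fit import *
r=.085
plan([(0,round(.058-r*np.cos(f)+.0025*np.sin(f)+.0095,4),round(.066+r*np.sin(f)+.0025*np.cos(f),4)) for f in (1.35,1.2,1.05,.9,.75,.6,.45,.3,.15,0)])
E
```

```text
time: 2.15
tool_pos: [0.5224, 0.1243, 0.1763]
tool_rot: [1.257, 1.569, 0.154]
contact_force: [-0.5, 0.2, -0.1]
opening: 0.0002
t 2.15 tip local [0.001  0.0779 0.1513] F [-0.4791  0.1843 -0.0532] roll 0.01 q6 -0.3768792922757806 open 0.00018269240831687286
(0, np.float64(0.0513), np.float64(0.1495)) [ 0.05 -0.03  0.67]
(0, np.float64(0.039), np.float64(0.1461)) [ 0.13 -0.03  0.97]
(0, np.float64(0.0274), np.float64(0.141)) [ 0.26 -0.03  1.26]
(0, np.float64(0.0166), np.float64(0.1341)) [ 0.43 -0.03  1.53]
(0, np.float64(0.007), np.float64(0.1258)) [ 0.64 -0.03  1.77]
(0, np.float64(-0.0012), np.float64(0.1161)) [ 0.88 -0.03  1.98]
(0, np.float64(-0.008), np.float64(0.1052)) [ 1.15 -0.03  2.15]
(0, np.float64(-0.013), np.float64(0.0935)) [ 1.45 -0.03  2.27]
(0, np.float64(-0.0162), np.float64(0.0812)) [ 1.75 -0.03  2.35]
(0, np.float64(-0.0175), np.float64(0.0685)) [ 2.07 -0.03  2.38]
```

```bash
python3 -m crank '[{"fingers":-1,"tx":0.05,"ty":0,"tz":0.67,"roll":0},{"fingers":-1,"tx":0.15,"ty":0,"tz":0.97,"roll":0},{"fingers":-1,"tx":0.28,"ty":0,"tz":1.26,"roll":0},{"fingers":-1,"tx":0.45,"ty":0,"tz":1.53,"roll":0},{"fingers":-1,"tx":0.66,"ty":0,"tz":1.77,"roll":0},{"fingers":-1,"tx":0.9,"ty":0,"tz":1.98,"roll":0},{"fingers":-1,"tx":1.18,"ty":0,"tz":2.15,"roll":0},{"fingers":-1,"tx":1.2,"ty":0,"tz":2.15,"roll":0}]'
python3 - <<'E'
from fit import *
plan([(0,-.0175,.0685),(0,-.0175,.064)])
im,W=cloud('wrist'); print(fit(W.reshape(-1,3),P+[.45,1.7]))
im,W=cloud('side'); print(fit(W.reshape(-1,3),P+[.45,1.7])); cv2.imwrite('pics/s2.png',im[60:300,100:400,::-1])
E
```

```text
time: 3.15
tool_pos: [0.5603, 0.0468, 0.126]
tool_rot: [-2.009, 1.569, -3.113]
contact_force: [-0.4, 0.7, 0.5]
opening: 0.0005
t 3.15 tip local [ 0.     -0.0083  0.101 ] F [-0.4286  0.6803  0.5025] roll 0.01 q6 -0.5194630921285803 open 0.0005242088133835434
(0, -0.0175, 0.0685) [0.81 0.   0.23]
(0, -0.0175, 0.064) [0.93 0.   0.23]
(array([0.5543, 0.0579, 0.466 , 0.4175, 0.8384]), np.float64(0.0011755498661015877), 4000)
(array([0.5548, 0.0547, 0.4658, 1.1506, 1.6277]), np.float64(0.0018342089178618529), 4000)
```

View pics/s2.png

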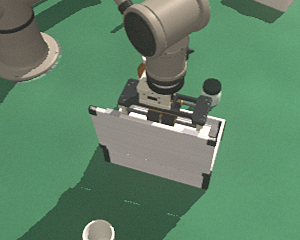

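The gripper is inside the opening, with its front at about (160,110) in this crop. The cover still stands and the flap is at about 0.42 rad. Continuing down to press it flat.

```bash
python3 -m crank '[{"fingers":-1,"tx":0.3,"ty":0,"tz":0.12,"roll":0},{"fingers":-1,"tx":0.55,"ty":0,"tz":0.2,"roll":0},{"fingers":-1,"tx":0.75,"ty":0,"tz":0.23,"roll":0},{"fingers":-1,"tx":0.85,"ty":0,"tz":0.23,"roll":0},{"fingers":-1,"tx":0.92,"ty":0,"tz":0.23,"roll":0},{"fingers":-1,"tx":0.95,"ty":0,"tz":0.23,"roll":0},{"fingers":-1,"tx":0.95,"ty":0,"tz":0.23,"roll":0},{"fingers":-1,"tx":0.95,"ty":0,"tz":0.23,"roll":0}]'
python3 -c "
from fit import *
plan([])"
```

```text
time: 4.25
tool_pos: [0.5648, 0.0389, 0.0932]
tool_rot: [0.703, 1.569, -0.4]
contact_force: [-11.9, -1.1, 31.3]
opening: 0.0007
t 4.25 tip local [ 0.0005 -0.0175  0.0682] F [-11.8893  -1.123   31.3202] roll 0.01 q6 -0.5336294900949521 open 0.0006539966721113421
```

```bash
python3 -m crank '[{"fingers":-1,"tx":-0.5,"ty":0,"tz":0,"roll":0},{"fingers":-1,"tx":-1.4,"ty":0,"tz":0,"roll":0},{"fingers":-1,"tx":-2.4,"ty":0,"tz":0,"roll":0},{"fingers":-1,"tx":-3.4,"ty":0,"tz":0,"roll":0},{"fingers":-1,"tx":-4.4,"ty":0,"tz":0,"roll":0},{"fingers":-1,"tx":-5.2,"ty":0,"tz":0,"roll":0},{"fingers":-1,"tx":-5.2,"ty":0,"tz":0,"roll":0},{"fingers":-1,"tx":-5.2,"ty":0,"tz":0,"roll":0}]'
python3 - <<'E'
from fit import *
plan([(0,-.15,.28),(0,-.15,.2)])
for n in ('scene','side','wrist'):
    im,W=cloud(n); print(fit(W.reshape(-1,3),P+[.05,1.7]))
    if n!='side': cv2.imwrite(f'pics/{n}3.png',im[...,::-1])
E
```

```text
time: 5.25
tool_pos: [0.5644, 0.0391, 0.2963]
tool_rot: [-2.114, 1.569, 3.066]
contact_force: [-0.9, 0.4, 0.1]
opening: 0.0002
t 5.25 tip local [ 0.0003 -0.017   0.2713] F [-0.8876  0.4252  0.1394] roll 0.01 q6 -0.533577944354777 open 0.00020999422385128543
(0, -0.15, 0.28) [-0.22 -0.01  3.32]
(0, -0.15, 0.2) [ 1.78 -0.01  3.33]
(array([ 0.5557,  0.0568,  0.4673, -0.0081,  1.7196]), np.float64(0.0014128193692965248), 4000)
(array([0.5545, 0.0564, 0.4672, 0.0072, 1.7215]), np.float64(0.0015532019420881693), 4000)
(array([0.5556, 0.0559, 0.4659, 0.0453, 1.6561]), np.float64(0.001113949667936981), 4000)
```

View pics/wrist3.png

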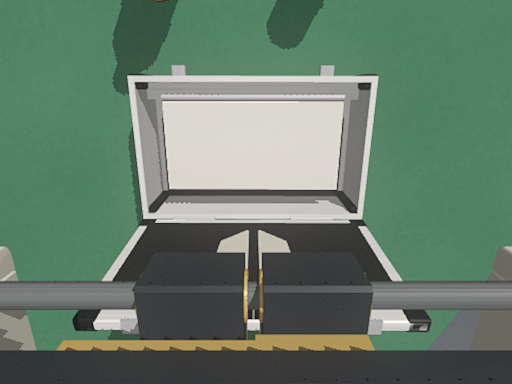

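The flap lies flat at (253,145), below the rim, and the cover still stands. Now I move over the cover and down behind it.

```bash
python3 -m crank '[{"fingers":-1,"tx":-0.35,"ty":0,"tz":0.3,"roll":0},{"fingers":-1,"tx":-0.35,"ty":0,"tz":1.3,"roll":0},{"fingers":-1,"tx":-0.35,"ty":0,"tz":2.4,"roll":0},{"fingers":-1,"tx":-0.35,"ty":0,"tz":3.33,"roll":0},{"fingers":-1,"tx":-0.35,"ty":0,"tz":3.4,"roll":0},{"fingers":-1,"tx":0.4,"ty":0,"tz":3.4,"roll":0},{"fingers":-1,"tx":1.2,"ty":0,"tz":3.4,"roll":0},{"fingers":-1,"tx":1.7,"ty":0,"tz":3.4,"roll":0}]'
python3 - <<'E'
from fit import *
r=.125
plan([(0,-.15,.204)]+[(0,round(-.08+r*np.cos(f)-.01*np.sin(f)-.0095,4),round(.08+r*np.sin(f)+.01*np.cos(f),4)) for f in (1.57,1.4,1.2,1.,.8,.6,.4,.2,.1,0)])
im,W=cloud('side'); cv2.imwrite('pics/s4.png',im[60:300,100:400,::-1])
E
```

```text
time: 6.4
tool_pos: [0.625, -0.0811, 0.227]
tool_rot: [-2.424, 1.567, 2.757]
contact_force: [0.3, 0.8, -0.3]
opening: 0.0
t 6.4 tip local [ 0.0004 -0.1516  0.202 ] F [ 0.2904  0.8301 -0.2546] roll 0.01 q6 -0.7189039484451356 open 4.6050807210172085e-05
(0, -0.15, 0.204) [-0.05 -0.01 -0.04]
(0, np.float64(-0.0994), np.float64(0.205)) [-0.07 -0.01 -1.31]
(0, np.float64(-0.0781), np.float64(0.2049)) [-0.07 -0.01 -1.84]
(0, np.float64(-0.0535), np.float64(0.2001)) [ 0.05 -0.   -2.45]
(0, np.float64(-0.0304), np.float64(0.1906)) [ 0.29 -0.   -3.03]
(0, np.float64(-0.0096), np.float64(0.1766)) [ 0.64 -0.   -3.55]
(0, np.float64(0.008), np.float64(0.1588)) [ 1.09  0.   -3.99]
(0, np.float64(0.0217), np.float64(0.1379)) [ 1.61  0.   -4.33]
(0, np.float64(0.031), np.float64(0.1146)) [ 2.2   0.01 -4.56]
(0, np.float64(0.0339), np.float64(0.1024)) [ 2.5   0.01 -4.63]
(0, np.float64(0.0355), np.float64(0.09)) [ 2.81  0.01 -4.67]
```

View pics/s4.png

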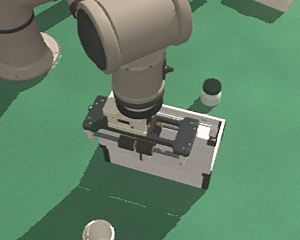

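The fingers are now behind the cover, with tips at about (145,155) in the crop. Pushing slowly.

```bash
python3 -m crank '[{"fingers":-1,"tx":0,"ty":0,"tz":-0.4,"roll":0},{"fingers":-1,"tx":0,"ty":0,"tz":-0.75,"roll":0},{"fingers":-1,"tx":-0.05,"ty":0,"tz":-1.05,"roll":0},{"fingers":-1,"tx":-0.07,"ty":0,"tz":-1.31,"roll":0},{"fingers":-1,"tx":-0.07,"ty":0,"tz":-1.58,"roll":0},{"fingers":-1,"tx":-0.05,"ty":0,"tz":-1.84,"roll":0},{"fingers":-1,"tx":0.0,"ty":0,"tz":-2.15,"roll":0},{"fingers":-1,"tx":0.07,"ty":0,"tz":-2.45,"roll":0}]'
python3 - <<'E'
from fit import *
r=.125
for n in ('scene','wrist'):
    im,W=cloud(n); print(fit(W.reshape(-1,3),P+[.0,1.2]))
plan([(0,round(-.08+r*np.cos(f)-.01*np.sin(f)-.0095,4),round(.08+r*np.sin(f)+.01*np.cos(f),4)) for f in (1.1,1.,.9,.8,.7,.6,.5,.4,.2,.1,0)])
E
```

```text
time: 7.45
tool_pos: [0.5817, 0.006, 0.2265]
tool_rot: [1.968, 1.57, 0.865]
contact_force: [2.0, -2.0, 2.7]
opening: 0.0007
(array([0.5558, 0.0564, 0.4659, 0.    , 1.2139]), np.float64(0.0006436538170799975), 4000)
(array([ 0.5559,  0.0551,  0.4683, -0.021 ,  1.2046]), np.float64(0.0008711618087667004), 4000)
t 7.55 tip local [ 0.0005 -0.0533  0.2009] F [ 2.0099 -0.1304 -0.3101] roll 0.02 q6 -0.5895740845591202 open 0.0006641156876340232
(0, np.float64(-0.0417), np.float64(0.1959)) [ 0.12 -0.01 -0.29]
(0, np.float64(-0.0304), np.float64(0.1906)) [ 0.26 -0.01 -0.57]
(0, np.float64(-0.0196), np.float64(0.1841)) [ 0.42 -0.01 -0.84]
(0, np.float64(-0.0096), np.float64(0.1766)) [ 0.61 -0.01 -1.09]
(0, np.float64(-0.0003), np.float64(0.1682)) [ 0.82 -0.01 -1.32]
(0, np.float64(0.008), np.float64(0.1588)) [ 1.05 -0.01 -1.53]
(0, np.float64(0.0154), np.float64(0.1487)) [ 1.31 -0.01 -1.71]
(0, np.float64(0.0217), np.float64(0.1379)) [ 1.58 -0.01 -1.87]
(0, np.float64(0.031), np.float64(0.1146)) [ 2.16 -0.   -2.1 ]
(0, np.float64(0.0339), np.float64(0.1024)) [ 2.47 -0.   -2.17]
(0, np.float64(0.0355), np.float64(0.09)) [ 2.78 -0.   -2.21]
```

The cover is at 1.21 rad and the case hasn't moved.

```bash
python3 -m crank '[{"fingers":-1,"tx":0.12,"ty":0,"tz":-0.29,"roll":0},{"fingers":-1,"tx":0.26,"ty":0,"tz":-0.57,"roll":0},{"fingers":-1,"tx":0.42,"ty":0,"tz":-0.84,"roll":0},{"fingers":-1,"tx":0.61,"ty":0,"tz":-1.09,"roll":0},{"fingers":-1,"tx":0.82,"ty":0,"tz":-1.32,"roll":0},{"fingers":-1,"tx":1.05,"ty":0,"tz":-1.53,"roll":0},{"fingers":-1,"tx":1.31,"ty":0,"tz":-1.71,"roll":0},{"fingers":-1,"tx":1.58,"ty":0,"tz":-1.87,"roll":0}]'
python3 - <<'E'
from fit import *
for n in ('scene','wrist'):
    im,W=cloud(n); print(fit(W.reshape(-1,3),P+[.0,.4]))
plan([(0,.0217,.1379),(0,.031,.1146),(0,.0339,.1024),(0,.0355,.09),(0,.0355,.086)])
E
```

```text
time: 8.55
tool_pos: [0.5479, 0.0724, 0.1624]
tool_rot: [-2.497, 1.57, 2.683]
contact_force: [0.1, 0.8, 3.1]
opening: 0.0004
(array([0.5544, 0.0582, 0.4511, 0.    , 0.6166]), np.float64(0.005351491244870805), 4000)
(array([0.5063, 0.1536, 0.4799, 0.1521, 1.4136]), np.float64(0.00356789690803106), 4000)
t 8.65 tip local [-0.0003  0.0206  0.1366] F [-0.3766  0.3505 -0.3309] roll 0.01 q6 -0.47515736467210473 open 0.00025486275495344656
(0, 0.0217, 0.1379) [-0.03  0.01 -0.03]
(0, 0.031, 0.1146) [ 0.55  0.01 -0.26]
(0, 0.0339, 0.1024) [ 0.85  0.01 -0.33]
(0, 0.0355, 0.09) [ 1.16  0.01 -0.37]
(0, 0.0355, 0.086) [ 1.26  0.01 -0.37]
```

```bash
python3 -m crank '[{"fingers":-1,"tx":0.28,"ty":0,"tz":-0.16,"roll":0},{"fingers":-1,"tx":0.55,"ty":0,"tz":-0.26,"roll":0},{"fingers":-1,"tx":0.75,"ty":0,"tz":-0.32,"roll":0},{"fingers":-1,"tx":0.95,"ty":0,"tz":-0.36,"roll":0},{"fingers":-1,"tx":1.1,"ty":0,"tz":-0.37,"roll":0},{"fingers":-1,"tx":1.2,"ty":0,"tz":-0.37,"roll":0},{"fingers":-1,"tx":1.27,"ty":0,"tz":-0.37,"roll":0},{"fingers":-1,"tx":1.27,"ty":0,"tz":-0.37,"roll":0}]'
python3 -c "
from fit import *
plan([])"
```

```text
time: 9.65
tool_pos: [0.5413, 0.0855, 0.1155]
tool_rot: [1.496, 1.57, 0.393]
contact_force: [-9.8, 1.8, 25.9]
opening: 0.0001
t 9.65 tip local [0.0005 0.0347 0.0905] F [-9.7569  1.834  25.9393] roll 0.01 q6 -0.45125757954091184 open 0.0001315352711368955
```

The tip stopped at 90.5 mm, the height of a shut cover, with 26 N on it. Lifting away and checking.

```bash
python3 -m crank '[{"fingers":-1,"tx":-0.5,"ty":0,"tz":0,"roll":0},{"fingers":-1,"tx":-1.5,"ty":0,"tz":0,"roll":0},{"fingers":-1,"tx":-2.5,"ty":0,"tz":0,"roll":0},{"fingers":-1,"tx":-3.5,"ty":0,"tz":0,"roll":0},{"fingers":-1,"tx":-4.2,"ty":0,"tz":-0.5,"roll":0},{"fingers":-1,"tx":-4.2,"ty":0,"tz":-1.8,"roll":0},{"fingers":-1,"tx":-4.2,"ty":0,"tz":-3,"roll":0},{"fingers":-1,"tx":-4.2,"ty":0,"tz":-3,"roll":0}]'
python3 - <<'E'
from fit import *
plan([])
for n in ('scene','side','wrist'):
    im,W=cloud(n); print(fit(W.reshape(-1,3),P+[.0,.03]))
    if n=='scene':
        cv2.imwrite('pics/end.png',im[...,::-1])
        for n,(u,v) in dict(bottlecap=(172,138),jarcap=(237,127),beaker=(299,296)).items(): print(n,np.nanmedian(W[v-2:v+3,u-2:u+3].reshape(-1,3),0))
    if n=='side':
        w=W.reshape(-1,3); w=w[np.isfinite(w).all(1)]; C,S=np.cos(P[2]),np.sin(P[2])
        l=(w-[P[0],P[1],0])@np.array([[C,-S,0],[S,C,0],[0,0,1]])
        for y in (-.06,0,.04,.065):
            m=(abs(l[:,0])<.11)&(abs(l[:,1]-y)<.008)&(l[:,2]<.15); print(y,m.sum(),np.median(l[m,2]))
E
```

```text
time: 10.65
tool_pos: [0.486, 0.1945, 0.2806]
tool_rot: [-2.947, 1.57, 2.237]
contact_force: [-0.4, -0.4, -0.2]
opening: 0.0006
t 10.65 tip local [0.     0.1571 0.2556] F [-0.3889 -0.4214 -0.1628] roll 0.03 q6 -0.23760709199043528 open 0.0006140870808737512
(array([ 0.5555,  0.0559,  0.4664, -0.0011,  0.0017]), np.float64(0.0007299712644144828), 4000)
bottlecap [0.3723 0.1752 0.1145]
jarcap [0.529  0.2618 0.0597]
beaker [ 0.6436 -0.1986  0.0473]
(array([0.5552, 0.0559, 0.4649, 0.0935, 0.0025]), np.float64(0.0008461994663987093), 4000)
-0.06 553 0.09031773425145206
0 510 0.09037710443411923
0.04 471 0.09008389012592832
0.065 446 0.09024326274300659
(array([ 0.5569,  0.0547,  0.4664, -0.0676,  0.0586]), np.float64(0.0006948162460533548), 4000)
```

View pics/end.png

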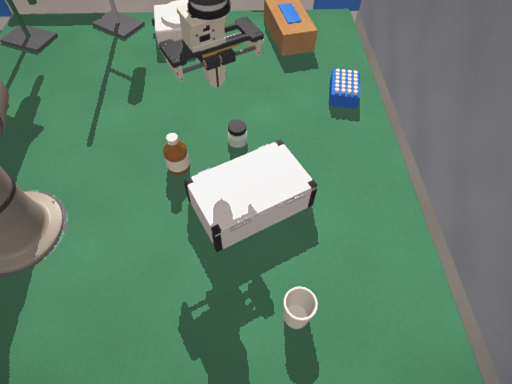

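The cover is shut flat at (250,185). The bottle, jar and beaker are where they were, and the gripper is clear.

```bash
python3 -c "
from cell import *
print(hand_in())"
```

```text
the job is handed in; nothing more can be done
None
```

The sample case is closed. Using only the shut fingertips, I pushed the flap down flat over the vials and then swung the cover over until it was fully shut. I handed in at about 11 s of the 56 s allowed.

**Flap:** it measured about 0.0 rad in the scene and side views before I closed the cover. The wrist view gave 0.045 rad. The fingertip stopped at 68 mm, the height of the flat flap's top face, under about 33 N.

**Cover:** the last scene and side views put it at 0.002 rad, with its top level at 90 mm across. The fingertip stopped at 90.5 mm under about 28 N.

**Surroundings:** the case fitted within about 2 mm of its starting pose, which is the calibration's accuracy. The bottle, jar and beaker were within 1 mm, and the arm ended clear of everything.

**Checks that disagreed:**
- The final wrist-view fit gave a cover angle of 0.06 rad. I went by the scene and side fits, the level 90 mm top and the fingertip height.
- Some fits made while the gripper covered the case were wrong, and I ignored them.
- The flap couldn't be seen once the cover was shut, so its flatness rests on the check just before.

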